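# Slide the top chocolate slab into the packing corner

## Robot

A 6-joint arm with a two-finger parallel gripper is mounted at the origin on the work surface. World frame = base frame: x ahead of the robot, y to its left, z up, the work surface at z = 0. Lengths are in m, angles in rad, forces in N, time in s.
With the tool pointing down it reaches from about 0.25 to 0.85 m from the base axis. Payload 12.5 kg.
Tool frame: the origin (TCP) lies midway between the tips of the shut fingers; the grasp point (between the pads) lies 19 mm behind it; z points along the fingers, y is the line along which they close (so a half turn about z gives the same grasp; the last joint's range is limited). The gripper opens to 93 mm and grips with 3 to 60 N. Pads are 15 mm wide; open, the fingers measure 128 mm over their backs; the gripper's body (75 mm by 188 mm) begins 65 mm behind the grasp point.
Start: joints at [1.194, 0.351, 1.652, -0, 1.139, -0.085], TCP at [0.158, 0.527, 0.219] pointing down, gripper open.
Joint ranges: [-2.75, 2.75], [-0.79, 2.1], [0.01, 2.65], [-1.57, 4.71], [0.07, 3.14], [-2.87, 2.87]. Speed limits (rad/s): [2.22, 2.22, 2.79, 3.14, 3.14, 3.14].

## Interface

Orientations are given as [roll, pitch, yaw] about the fixed x, y, z axes, in that order (R = Rz(yaw) Ry(pitch) Rx(roll)).
In Python, from station import ctrl, capture, camera_info, workorder gives the robot as it stands.
- The arm moves only by the shell command python3 -m handwheel 'ROWS'. ROWS is JSON, a list of rows, each an object with "dr": the turn, a rotation vector about the world's x, y, z in degrees, a list of three; "linear": the shift along the world's x, y, z in m, a list of three; "gripper": the finger opening in m, from 0 to 0.093. In form: [{"dr": [ax, ay, az], "linear": [dx, dy, dz], "gripper": gripper}, ...]. A call has 1 to 12 rows; each row shifts and turns the commanded pose from where the row before left it; what a row does not reach is not made up. A row lasts 1/10 s, in which the tool goes at most 50 mm and 8.59 degrees, less where a joint would pass 70% of its speed; a pose out of reach is approached as far as the arm can. A call with a gripper value outside its range is refused whole. The fingers move at their own pace and stop on an object; the grip force is fixed at half the most. Time passes only in rows, so rows that do not move let the fingers close. It gives the time, the measured TCP pose, the force, the opening and the grip force at its end, in the units of the state.
- ctrl.read_state(): the state, without advancing time (a new reading comes with each control period).
- capture(name): name is "side" or "top" or "wrist"; returns (picture, depth): 400x640x3 uint8, red, green, blue; 400x640 float32, m along the optical axis (not along the pixel's ray), 0 where there is no reading.
- camera_info(name): a dict with "fx", "fy", "cx", "cy" (pixels), "position" and "rotation" of the camera in the world. Camera axes: x right, y down, z forward; pixel columns grow to the right and rows downward; lengths in m; the calibration is good to about 2 mm. A picture is of the moment at which its call begins: read the wrist's pose just before it. camera_info takes no time and is no camera call; for the wrist camera it gives the pose at the moment of the call.
- workorder.close_job(): hands the job in; it is judged then, once.
The state is a dict: "time": time; "joint_pos": joint angles; "joint_vel": joint speeds; "tau": joint torques, N m; "eef_pos": TCP position; "tool_rot": TCP orientation; "force": force on the tool from outside, world axes, zero at the start; "wrist_torque": the same for the moment, N m; "opening": finger opening in m; "grip_force": force on a finger pad.
Only numpy, scipy, OpenCV 4.12 (cv2) and the standard library are available. Lean on these libraries where they do the work, as an engineer would, in place of code of your own. Each camera call takes 0.05 s, during which the arm holds its last target. There are 200 camera calls.

## Task

Slide the top chocolate slab sideways off its stack onto the marble deck, without lifting it and without shifting the slabs below, and push it on until it meets the dark wooden end stop, pressing it home there with a light steady push for about half a second. Then slide it along the stop until it meets the side rail and press it home there the same way, so that it lies snug in the corner; let go and leave everything else as it was. The chocolate is brittle: never push or press hard on it.

Things in the scene. Friction and masses are not known exactly. Their poses are not given: they have to be found in the camera images.
- jig: Fixed packing jig. Origin on the table, at the joint of its two parts; z up; y from the stack (y < 0) to the deck (y > 0), x from the robot's side to the far side. Stack board: wood, x -75 to 75, y -150 to -2 mm, top 18 mm high. Deck: white marble on wood, x -75 to 125, y 0 to 200 mm, top 44 mm high, 2 mm below the underside of the top slab, which thus slides straight across.
- end_nominal (a point): Point on the deck, on the jig, at the middle of the range of the end stop. The end stop is a rigid dark wooden bar fixed across the deck, 110 (x) by 16 (y) by 12 (z) mm, square to the jig. Its face towards the stack lies anywhere within 10 mm of this point along the jig's y, differently each day: it is not measured, so feel for it (or look). Axes as the jig's.
- side_nominal (a point): Point on the deck, on the jig, at the middle of the range of the side rail. The side rail is a rigid dark wooden bar fixed along the far side of the deck, 16 (x) by 110 (y) by 12 (z) mm, square to the jig. Its face towards the robot lies anywhere within 7 mm of this point along the jig's x: not measured, so feel for it (or look). Axes as the jig's.
- slab_top: Slab to move, uppermost of three: milk chocolate, 100 (x) by 120 (y) by 14 (z) mm, 0.16 to 0.28 kg, flat on slab_mid, a little askew. Origin: centre of its underside. Too wide to grip: push its edge with the fingertips below its top and above slab_mid or the deck. Friction 1 to 3 N, more if also pressed down. It cracks above 18 N of push or press; a light push is 7 to 12 N on the fingers.
- slab_mid: The same kind of slab under slab_top, resting on slab_low; nothing holds it but friction. Origin at the centre of its underside. Must stay within a few mm.
- slab_low: The same kind of slab, lowest, lying on the stack board. Origin at the centre of its underside. Must stay within a few mm.
- bowl: Bystander: white bowl of foil-wrapped sweets, 96 mm across, 60 mm high, beyond the stack. Origin at the centre of its underside.
- carton: Bystander: ribboned gift carton 60 by 100 by 60 mm, beyond the deck. Origin at the centre of its underside.
- egg: Bystander: brown chocolate egg on a dark wooden foot, 60 mm across, 90 mm high, beyond the jig between bowl and carton. Origin at the centre of its underside.
- scraper: Bystander: spatula lying on the table between the jig and the robot, about 250 mm long. Origin at its underside.
- jar: Bystander: lidded jar 60 mm across, 80 mm high, past the deck's end. Origin at the centre of its underside.
- dish: Bystander: small white plate 100 mm across, 18 mm high, on the table behind the stack (-y of the jig). Origin at the centre of its underside.
Not all that is in view belongs to the job. Leave any blue or purple look-alike of the slab_top alone.

How it is judged:
By the outcome, as a careful person would: the job done as asked, in the order asked, and still so for the second after the job is handed in, with the robot touching nothing.
It also fails if it takes over 72 s, if anything falls off the work surface, if the arm or the gripper's body presses on something with over 40 N, if the wrist force passes 120 N, or if a joint passes its speed limit or range.

## Working session

There is one attempt and no reset: what is moved stays moved. The work goes in short steps, Python scripts to look and compute and a shell command to move; the robot and the scene stay as the last step left them, time stands still between calls to the robot, and variables do not carry over. Pictures are saved under pics/ and viewed, at most 10 in all, crops included, and the job is handed in when it is done.

```bash
mkdir -p pics; ls
python3 - <<'E'
from station import ctrl,capture,camera_info
import cv2,numpy as np
s=ctrl.read_state();print(s)
for n in("top","side"):
    p,d=capture(n);cv2.imwrite(f"pics/{n}0.png",p[...,::-1]);np.save(f"pics/{n}0.npy",d)
    print(n,camera_info(n))
E
```

```text
pics
{'time': 0.0, 'joint_pos': array([ 1.19440213e+00,  3.51204190e-01,  1.65238749e+00, -1.99344291e-05,
        1.13907311e+00, -8.45924583e-02]), 'joint_vel': array([-0.00018031, -0.00073465,  0.00065805, -0.00053841,  0.00018166,
       -0.00056799]), 'tau': array([ 1.04186107e-03, -4.97314095e+01, -2.85255897e+01,  6.99703535e-02,
        2.56758963e-02, -1.09233627e-04]), 'eef_pos': array([0.15808175, 0.52645932, 0.21813288]), 'tool_rot': array([-3.14052282e+00, -7.25547312e-05,  2.84979923e+00]), 'force': array([-0.80167841,  0.28079981, -0.04838602]), 'wrist_torque': array([-0.02021967,  0.00780895,  0.03539785]), 'grip_force': 0.0, 'opening': 0.09301933622945333}
top {'fx': 459.86438379819214, 'fy': 459.86438379819214, 'cx': 321.6378877529991, 'cy': 197.64104224805578, 'position': array([ 3.88047917e-01, -7.50670672e-04,  1.21318964e+00]), 'rotation': array([-3.03482536, -0.00519279, -1.58209078])}
side {'fx': 383.32237456954596, 'fy': 383.32237456954596, 'cx': 323.71301080432613, 'cy': 200.62229343645805, 'position': array([ 0.20355274, -0.64382726,  0.54418278]), 'rotation': array([-2.17430425,  0.01350049, -0.47273115])}
```

View pics/top0.png

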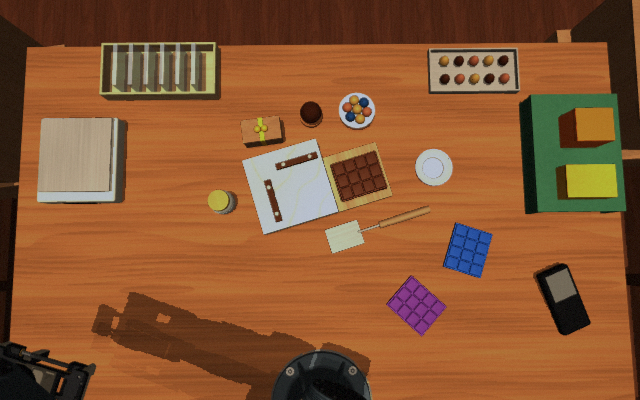

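View pics/side0.png

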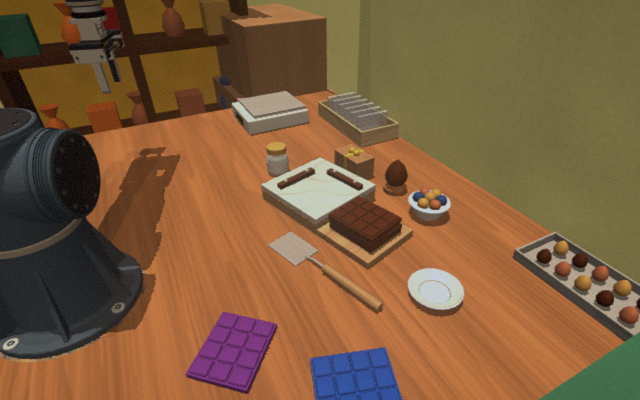

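The top view shows the stack at (359,175), deck at (290,187), end stop at (272,200) and side rail at (296,160). The blue (468,250) and purple (416,305) slabs are look-alikes, so I leave them alone. The brown slab on the board is slab_top, and I'll confirm that in an enlarged crop.

Run:
```python
import cv2
p=cv2.imread("pics/top0.png")[110:250,235:400]
cv2.imwrite("pics/crop.png",cv2.resize(p,None,fx=4,fy=4,interpolation=cv2.INTER_CUBIC))
```

```text
(no output)
```

View pics/crop.png

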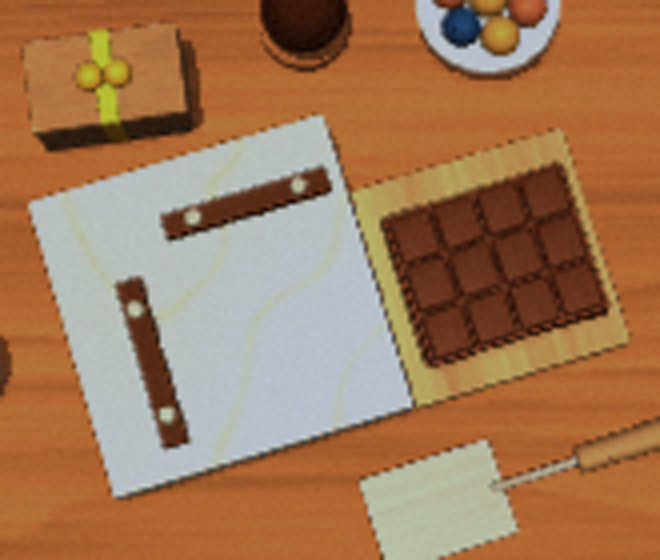

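The crop shows the milk slab on the stack board, corners at about (382,215), (556,163), (608,312), (430,365). The end stop's inner face runs (141,277)-(188,441) and the rail's inner face (168,240)-(330,187).

```bash
cat > h.py <<'E'
import numpy as np
from station import camera_info
from scipy.spatial.transform import Rotation as R
def ray(n,uv,z):
    c=camera_info(n);M=R.from_euler('xyz',c['rotation']).as_matrix()
    uv=np.atleast_2d(uv).astype(float)
    d=np.c_[(uv[:,0]-c['cx'])/c['fx'],(uv[:,1]-c['cy'])/c['fy'],np.ones(len(uv))]@M.T
    return c['position']+d*((z-c['position'][2])/d[:,2])[:,None]
E
python3 - <<'E'
from h import *
np.set_printoptions(precision=4,suppress=True)
f=lambda q,z:ray('top',np.array(q)/4+[234.6,109.6],z)[:,:2]
D=f([(30,203),(325,116),(412,407),(117,496)],.044)
S=f([(382,215),(556,163),(608,312),(430,365)],.060)
E=f([(118,283),(141,277),(188,441),(164,447)],.056)
L=f([(162,217),(325,167),(330,187),(168,240)],.056)
for n,q in zip('DSEL',(D,S,E,L)):
    e=np.roll(q,-1,0)-q;print(n,q.mean(0),np.linalg.norm(e,axis=1),np.degrees(np.arctan2(e[:,1],e[:,0])));print(q)
# jig frame: x from D3->D0 etc
ex=(D[0]-D[3]+D[1]-D[2]);ex/=np.linalg.norm(ex);ey=np.array([-ex[1],ex[0]])
O=D.mean(0)-.025*ex-.1*ey
print('yaw',np.degrees(np.arctan2(ex[1],ex[0])),'O',O)
J=lambda q:np.c_[(q-O)@ex,(q-O)@ey]*1e3
for n,q in zip('DSEL',(D,S,E,L)):print(n,J(q))
d=np.load('pics/top0.npy');M=R.from_euler('xyz',camera_info('top')['rotation']).as_matrix()
for q in [(250,320),(495,262),(150,360)]:
    u,v=np.array(q)/4+[235,110];c=camera_info('top');z=d[int(v),int(u)]
    print(c['position']+M@(z*np.array([(u-c['cx'])/c['fx'],(v-c['cy'])/c['fy'],1])))
E
```

```text
D [0.5451 0.0728] [0.1985 0.1971 0.1955 0.1972] [ -73.8365 -164.2317  106.1813   16.6244]
[[ 0.6121  0.1956]
 [ 0.6674  0.005 ]
 [ 0.4777 -0.0485]
 [ 0.4232  0.1392]]
S [ 0.5672 -0.1013] [0.1161 0.1009 0.1177 0.1004] [ -73.7525 -162.3086  106.013    16.7749]
[[ 0.599  -0.0306]
 [ 0.6315 -0.1421]
 [ 0.5353 -0.1728]
 [ 0.5029 -0.0596]]
E [0.5073 0.1155] [0.0151 0.1087 0.0155 0.1084] [ -75.79   -164.1793  103.4502   15.5767]
[[0.5577 0.1374]
 [0.5614 0.1229]
 [0.4569 0.0932]
 [0.4533 0.1083]]
L [0.6086 0.0557] [0.1088 0.0134 0.1087 0.0154] [ -73.2614 -166.7571  107.7909   14.3585]
[[0.5999 0.1095]
 [0.6312 0.0053]
 [0.6182 0.0022]
 [0.585  0.1057]]
yaw 16.196418328897987 O [ 0.549  -0.0302]
D [[123.6184 199.2287]
 [123.5043   0.7713]
 [-73.587    2.2438]
 [-73.5356 197.7562]]
S [[  47.911   -14.4153]
 [  48.0145 -130.5026]
 [ -52.8746 -133.1355]
 [ -52.4978  -15.429 ]]
E [[ 55.1369 158.5186]
 [ 54.6152 143.4775]
 [-54.046  144.19  ]
 [-53.3025 159.6916]]
L [[ 87.8569 119.9208]
 [ 88.8866  11.1093]
 [ 75.527   11.7985]
 [ 72.5036 120.4135]]
[0.5336 0.0533 0.0441]
[ 0.5674 -0.1031  0.0579]
[0.5078 0.1166 0.0515]
```

The measured sizes come out within 2% and the depth heights match. Jig yaw is 16.2° with its origin at (0.549, -0.030). In jig mm, the slab centre is (-2.4, -73.4), the end face is at y≈144 and the rail face at x≈74. I'll push with both open fingertips, tool y along the edge, and start by moving behind the slab.

```bash
python3 -m handwheel '[{"dr":[0,0,-6.35],"linear":[0.024,-0.039,0],"gripper":0.06},{"dr":[0,0,-6.35],"linear":[0.024,-0.039,0],"gripper":0.06},{"dr":[0,0,-6.35],"linear":[0.024,-0.039,0],"gripper":0.06},{"dr":[0,0,-6.35],"linear":[0.024,-0.039,0],"gripper":0.06},{"dr":[0,0,-6.35],"linear":[0.024,-0.039,0],"gripper":0.06},{"dr":[0,0,-6.35],"linear":[0.024,-0.039,0],"gripper":0.06},{"dr":[0,0,-6.35],"linear":[0.024,-0.039,0],"gripper":0.06},{"dr":[0,0,-6.35],"linear":[0.024,-0.039,0],"gripper":0.06},{"dr":[0,0,-6.35],"linear":[0.024,-0.039,0],"gripper":0.06}]'
python3 -m handwheel '[{"dr":[0,0,0],"linear":[0.024,-0.039,0],"gripper":0.06},{"dr":[0,0,0],"linear":[0.024,-0.039,0],"gripper":0.06},{"dr":[0,0,0],"linear":[0.024,-0.039,0],"gripper":0.06},{"dr":[0,0,0],"linear":[0.024,-0.039,0],"gripper":0.06},{"dr":[0,0,0],"linear":[0.024,-0.039,0],"gripper":0.06},{"dr":[0,0,0],"linear":[0.024,-0.039,0],"gripper":0.06},{"dr":[0,0,0],"linear":[0.024,-0.039,0],"gripper":0.06},{"dr":[0,0,0],"linear":[0.024,-0.039,0],"gripper":0.06},{"dr":[0,0,0],"linear":[0.024,-0.039,0],"gripper":0.06},{"dr":[0,0,0],"linear":[0,0,0],"gripper":0.06},{"dr":[0,0,0],"linear":[0,0,0],"gripper":0.06}]'
```

```text
time: 1.0
eef_pos: [0.3747, 0.174, 0.2186]
tool_rot: [3.142, -0.0, 1.848]
force: [1.5, 1.4, -0.0]
opening: 0.0598
grip_force: 0.0
time: 2.1
eef_pos: [0.5899, -0.1757, 0.2177]
tool_rot: [-3.14, -0.001, 1.851]
force: [0.7, 0.8, -0.8]
opening: 0.0602
grip_force: 0.0
```

```bash
python3 -m handwheel '[{"dr":[0,0,0],"linear":[0.001,-0.004,-0.03],"gripper":0.06},{"dr":[0,0,0],"linear":[0,0,-0.03],"gripper":0.06},{"dr":[0,0,0],"linear":[0,0,-0.03],"gripper":0.06},{"dr":[0,0,0],"linear":[0,0,-0.03],"gripper":0.06},{"dr":[0,0,0],"linear":[0,0,-0.02],"gripper":0.06},{"dr":[0,0,0],"linear":[0,0,-0.015],"gripper":0.06},{"dr":[0,0,0],"linear":[0,0,-0.01],"gripper":0.06},{"dr":[0,0,0],"linear":[0,0,0],"gripper":0.06},{"dr":[0,0,0],"linear":[0,0,0],"gripper":0.06}]'
python3 - <<'E'
from station import *
import cv2,numpy as np
w,_=capture('wrist');s,_=capture('side')
s=cv2.resize(s[160:280,290:440],None,fx=4,fy=4,interpolation=cv2.INTER_CUBIC)[:400]
w=cv2.resize(w,(320,200));
im=np.zeros((600,600,3),np.uint8);im[:400]=s;im[400:,:320]=w
cv2.imwrite('pics/b.png',im[...,::-1])
for i in range(3):
    t=ctrl.read_state();print(t['eef_pos'],t['force'])
E
```

```text
time: 3.0
eef_pos: [0.5916, -0.1792, 0.0544]
tool_rot: [3.141, 0.001, 1.853]
force: [-0.8, -0.8, 0.5]
opening: 0.06
grip_force: 0.0
[ 0.59174639 -0.17939762  0.0547081 ] [-0.38988561  0.16418411  0.29985086]
[ 0.59174639 -0.17939762  0.0547081 ] [-0.38988561  0.16418411  0.29985086]
[ 0.59174639 -0.17939762  0.0547081 ] [-0.38988561  0.16418411  0.29985086]
```

View pics/b.png

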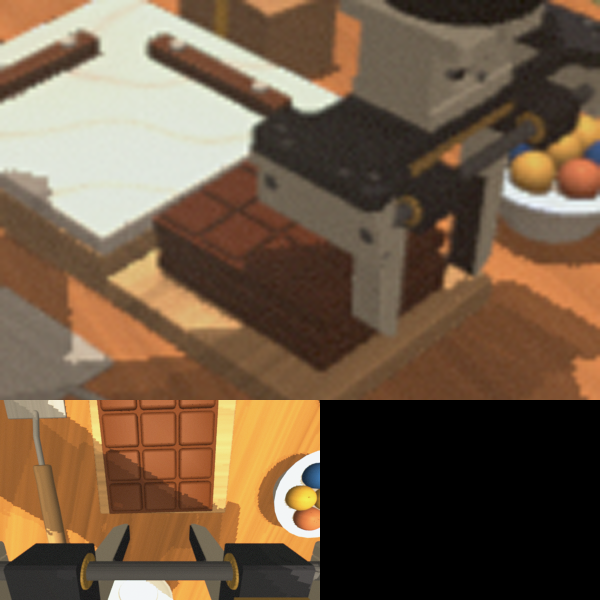

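The fingers are astride the slab's middle, just behind its back edge, with the wrist view showing it centred at x≈160. Next I lower 3 mm and approach gently.

```bash
python3 -m handwheel '[{"dr":[0,0,0],"linear":[0,0,-0.003],"gripper":0.06},{"dr":[0,0,0],"linear":[-0.0006,0.0019,0],"gripper":0.06},{"dr":[0,0,0],"linear":[-0.0006,0.0019,0],"gripper":0.06},{"dr":[0,0,0],"linear":[-0.0006,0.0019,0],"gripper":0.06},{"dr":[0,0,0],"linear":[-0.0005,0.0019,0],"gripper":0.06},{"dr":[0,0,0],"linear":[-0.0005,0.0019,0],"gripper":0.06}]'
for i in 1 ; do python3 -m handwheel '[{"dr":[0,0,0],"linear":[-0.0006,0.0019,0],"gripper":0.06},{"dr":[0,0,0],"linear":[-0.0006,0.0019,0],"gripper":0.06},{"dr":[0,0,0],"linear":[-0.0005,0.0019,0],"gripper":0.06}]'; done
python3 -m handwheel '[{"dr":[0,0,0],"linear":[-0.0006,0.0019,0],"gripper":0.06},{"dr":[0,0,0],"linear":[-0.0006,0.0019,0],"gripper":0.06},{"dr":[0,0,0],"linear":[-0.0005,0.0019,0],"gripper":0.06}]'
```

```text
time: 3.7
eef_pos: [0.5884, -0.1696, 0.0507]
tool_rot: [3.142, 0.0, 1.852]
force: [0.6, 0.1, -0.6]
opening: 0.0601
grip_force: 0.0
time: 4.0
eef_pos: [0.5867, -0.164, 0.0507]
tool_rot: [3.142, 0.0, 1.852]
force: [-0.1, -1.0, 0.0]
opening: 0.0601
grip_force: 0.6
time: 4.3
eef_pos: [0.585, -0.1582, 0.0507]
tool_rot: [3.141, 0.0, 1.852]
force: [-0.0, -1.5, 0.3]
opening: 0.0598
grip_force: 0.7
```

```bash
python3 -m handwheel '[{"dr":[0,0,0],"linear":[-0.0008,0.0029,0],"gripper":0.06},{"dr":[0,0,0],"linear":[-0.0008,0.0029,0],"gripper":0.06},{"dr":[0,0,0],"linear":[-0.0009,0.0029,0],"gripper":0.06},{"dr":[0,0,0],"linear":[-0.0008,0.0029,0],"gripper":0.06},{"dr":[0,0,0],"linear":[-0.0009,0.0029,0],"gripper":0.06},{"dr":[0,0,0],"linear":[-0.0008,0.0029,0],"gripper":0.06},{"dr":[0,0,0],"linear":[-0.0009,0.0029,0],"gripper":0.06},{"dr":[0,0,0],"linear":[-0.0008,0.0029,0],"gripper":0.06},{"dr":[0,0,0],"linear":[-0.0009,0.0029,0],"gripper":0.06}]'
python3 - <<'E'
from station import *
import cv2
w,_=capture('wrist');s,_=capture('top')
import numpy as np
s=cv2.resize(s[110:250,235:400],None,fx=3,fy=3,interpolation=cv2.INTER_CUBIC)
im=np.zeros((420,790,3),np.uint8);im[:,:495]=s;im[:200,495:]=cv2.resize(w,(320,200))[:,:295]
cv2.imwrite('pics/c.png',im[...,::-1])
E
```

```text
time: 5.2
eef_pos: [0.5774, -0.132, 0.0507]
tool_rot: [3.141, 0.0, 1.852]
force: [0.3, -1.4, 0.5]
opening: 0.06
grip_force: 0.9
```

View pics/c.png

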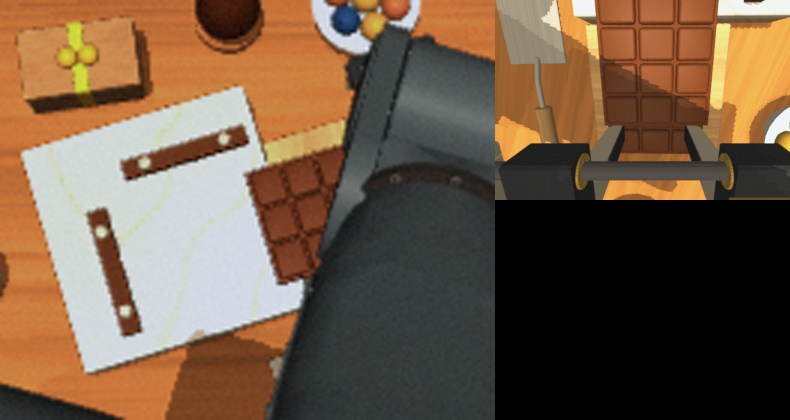

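The top slab is sliding straight onto the deck (front edge near (262,230)) and the mid slab shows unmoved behind it. Continuing.

```bash
python3 -m handwheel '[{"dr":[0,0,0],"linear":[-0.0011,0.0038,0],"gripper":0.06},{"dr":[0,0,0],"linear":[-0.0011,0.0038,0],"gripper":0.06},{"dr":[0,0,0],"linear":[-0.0011,0.0038,0],"gripper":0.06},{"dr":[0,0,0],"linear":[-0.0011,0.0038,0],"gripper":0.06},{"dr":[0,0,0],"linear":[-0.0011,0.0038,0],"gripper":0.06},{"dr":[0,0,0],"linear":[-0.0011,0.0038,0],"gripper":0.06},{"dr":[0,0,0],"linear":[-0.0011,0.0038,0],"gripper":0.06},{"dr":[0,0,0],"linear":[-0.0011,0.0038,0],"gripper":0.06},{"dr":[0,0,0],"linear":[-0.0011,0.0038,0],"gripper":0.06},{"dr":[0,0,0],"linear":[-0.0011,0.0038,0],"gripper":0.06},{"dr":[0,0,0],"linear":[-0.0011,0.0038,0],"gripper":0.06},{"dr":[0,0,0],"linear":[-0.0011,0.0038,0],"gripper":0.06}]'
python3 -m handwheel '[{"dr":[0,0,0],"linear":[-0.0011,0.0038,0],"gripper":0.06},{"dr":[0,0,0],"linear":[-0.0011,0.0038,0],"gripper":0.06},{"dr":[0,0,0],"linear":[-0.0011,0.0038,0],"gripper":0.06},{"dr":[0,0,0],"linear":[-0.0011,0.0038,0],"gripper":0.06},{"dr":[0,0,0],"linear":[-0.0011,0.0038,0],"gripper":0.06},{"dr":[0,0,0],"linear":[-0.0011,0.0038,0],"gripper":0.06},{"dr":[0,0,0],"linear":[-0.0011,0.0038,0],"gripper":0.06},{"dr":[0,0,0],"linear":[-0.0011,0.0038,0],"gripper":0.06},{"dr":[0,0,0],"linear":[-0.0011,0.0038,0],"gripper":0.06},{"dr":[0,0,0],"linear":[-0.0011,0.0038,0],"gripper":0.06},{"dr":[0,0,0],"linear":[-0.0011,0.0038,0],"gripper":0.06}]'
python3 - <<'E'
from station import *
import cv2
w,_=capture('wrist');s,_=capture('top')
import numpy as np
s=cv2.resize(s[110:250,235:400],None,fx=3,fy=3,interpolation=cv2.INTER_CUBIC)
im=np.zeros((420,790,3),np.uint8);im[:,:495]=s;im[:200,495:]=cv2.resize(w,(320,200))[:,:295]
cv2.imwrite('pics/d.png',im[...,::-1])
E
```

```text
time: 6.5
eef_pos: [0.5642, -0.0864, 0.0508]
tool_rot: [3.141, 0.0, 1.852]
force: [1.0, -0.7, 1.2]
opening: 0.0598
grip_force: 0.9
time: 7.6
eef_pos: [0.552, -0.0446, 0.0507]
tool_rot: [3.142, 0.0, 1.852]
force: [-0.4, -1.6, -0.2]
opening: 0.0602
grip_force: 0.6
```

View pics/d.png

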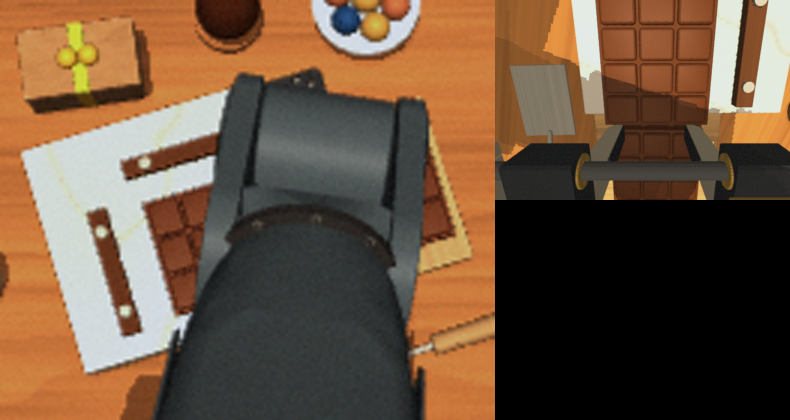

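The slab is on the deck (front edge near (150,205) to (180,310)), about 30 mm short of the stop. I slow down here.

```bash
python3 -m handwheel '[{"dr":[0,0,0],"linear":[-0.0007,0.0024,0],"gripper":0.06},{"dr":[0,0,0],"linear":[-0.0007,0.0024,0],"gripper":0.06},{"dr":[0,0,0],"linear":[-0.0007,0.0024,0],"gripper":0.06},{"dr":[0,0,0],"linear":[-0.0007,0.0024,0],"gripper":0.06},{"dr":[0,0,0],"linear":[-0.0007,0.0024,0],"gripper":0.06},{"dr":[0,0,0],"linear":[-0.0007,0.0024,0],"gripper":0.06},{"dr":[0,0,0],"linear":[-0.0007,0.0024,0],"gripper":0.06},{"dr":[0,0,0],"linear":[-0.0007,0.0024,0],"gripper":0.06},{"dr":[0,0,0],"linear":[-0.0003,0.001,0],"gripper":0.06},{"dr":[0,0,0],"linear":[-0.0003,0.001,0],"gripper":0.06}]'
python3 -m handwheel '[{"dr":[0,0,0],"linear":[-0.0003,0.001,0],"gripper":0.06},{"dr":[0,0,0],"linear":[-0.0003,0.001,0],"gripper":0.06}]'
python3 -m handwheel '[{"dr":[0,0,0],"linear":[-0.0003,0.001,0],"gripper":0.06},{"dr":[0,0,0],"linear":[-0.0003,0.001,0],"gripper":0.06}]'
```

```text
time: 8.7
eef_pos: [0.5459, -0.0236, 0.0507]
tool_rot: [3.142, 0.0, 1.852]
force: [0.8, -1.8, 1.3]
opening: 0.0599
grip_force: 1.1
time: 8.9
eef_pos: [0.5453, -0.0217, 0.0507]
tool_rot: [3.142, 0.0, 1.852]
force: [0.8, -2.2, 0.8]
opening: 0.0598
grip_force: 1.2
time: 9.1
eef_pos: [0.5447, -0.0196, 0.0507]
tool_rot: [3.141, 0.0, 1.852]
force: [0.8, -2.1, 1.5]
opening: 0.0598
grip_force: 1.3
```

```bash
for i in 1; do python3 -m handwheel '[{"dr":[0,0,0],"linear":[-0.0003,0.001,0],"gripper":0.06},{"dr":[0,0,0],"linear":[-0.0003,0.001,0],"gripper":0.06}]'; done
python3 -m handwheel '[{"dr":[0,0,0],"linear":[-0.0002,0.0006,0],"gripper":0.06},{"dr":[0,0,0],"linear":[-0.0001,0.0005,0],"gripper":0.06}]'|grep -E "eef|^force"
```

```text
time: 9.3
eef_pos: [0.5441, -0.0176, 0.0507]
tool_rot: [3.141, 0.0, 1.852]
force: [1.6, -1.7, 2.6]
opening: 0.06
grip_force: 1.3
eef_pos: [0.5438, -0.0165, 0.0507]
force: [1.3, -2.5, 2.1]
```

```bash
python3 -m handwheel '[{"dr":[0,0,0],"linear":[-0.0001,0.0005,0],"gripper":0.06},{"dr":[0,0,0],"linear":[-0.0001,0.0005,0],"gripper":0.06}]'|grep -E "eef|^force"
```

```text
eef_pos: [0.5436, -0.0156, 0.0507]
force: [0.5, -3.2, 2.3]
```

```bash
python3 -m handwheel '[{"dr":[0,0,0],"linear":[-0.0001,0.0005,0],"gripper":0.06},{"dr":[0,0,0],"linear":[-0.0001,0.0005,0],"gripper":0.06}]'|grep -E "eef|^force"
```

```text
eef_pos: [0.5434, -0.0145, 0.0507]
force: [-0.6, -2.9, 2.3]
```

```bash
python3 -m handwheel '[{"dr":[0,0,0],"linear":[-0.0001,0.0005,0],"gripper":0.06},{"dr":[0,0,0],"linear":[-0.0002,0.0005,0],"gripper":0.06}]'|grep -E "eef|^force"
```

```text
eef_pos: [0.5436, -0.0141, 0.0507]
force: [3.9, -9.6, -0.7]
```

```bash
python3 -m handwheel '[{"dr":[0,0,0],"linear":[-0.0001,0.0005,0],"gripper":0.06},{"dr":[0,0,0],"linear":[-0.0001,0.0003,0],"gripper":0.06}]'|grep -E "eef|^force"
```

```text
eef_pos: [0.5438, -0.0139, 0.0508]
force: [4.7, -13.7, -0.4]
```

Contact with the stop is felt, at 14 N. I ease back to about 10 N and hold.

```bash
python3 -m handwheel '[{"dr":[0,0,0],"linear":[0.0002,-0.0007,0],"gripper":0.06},{"dr":[0,0,0],"linear":[0,0,0],"gripper":0.06}]'|grep -E "eef|^force"
```

```text
eef_pos: [0.5437, -0.0141, 0.0507]
force: [3.8, -8.1, -0.6]
```

```bash
python3 -m handwheel '[{"dr":[0,0,0],"linear":[0,0,0],"gripper":0.06},{"dr":[0,0,0],"linear":[0,0,0],"gripper":0.06}]'|grep -E "eef|^force"
```

```text
eef_pos: [0.5437, -0.0141, 0.0507]
force: [2.9, -7.7, -0.3]
```

```bash
python3 -m handwheel '[{"dr":[0,0,0],"linear":[0,0.0002,0],"gripper":0.06},{"dr":[0,0,0],"linear":[0,0,0],"gripper":0.06},{"dr":[0,0,0],"linear":[0,0,0],"gripper":0.06},{"dr":[0,0,0],"linear":[0,0,0],"gripper":0.06},{"dr":[0,0,0],"linear":[0,0,0],"gripper":0.06},{"dr":[0,0,0],"linear":[0,0,0],"gripper":0.06},{"dr":[0,0,0],"linear":[0,0,0],"gripper":0.06},{"dr":[0,0,0],"linear":[0,0,0],"gripper":0.06}]'|grep -E "eef|^force"
```

```text
eef_pos: [0.5437, -0.0141, 0.0507]
force: [3.3, -9.3, -0.2]
```

Held at about 9.7 N for over 0.8 s. Next I retreat, rise, and turn 90° on the way to the robot's side of the slab.

```bash
python3 -m handwheel '[{"dr":[0,0,0],"linear":[0.0014,-0.0048,0],"gripper":0.06},{"dr":[0,0,0],"linear":[0.0028,-0.0096,0],"gripper":0.06},{"dr":[0,0,0],"linear":[0.0042,-0.0144,0],"gripper":0.06},{"dr":[0,0,0],"linear":[0,0,0.03],"gripper":0.06},{"dr":[0,0,0],"linear":[0,0,0.03],"gripper":0.06},{"dr":[0,0,0],"linear":[0,0,0.03],"gripper":0.06}]'|grep -E "eef|^force"
python3 -m handwheel '[{"dr":[0,0,-8.15],"linear":[-0.0094,0.0065,0],"gripper":0.06},{"dr":[0,0,-8.15],"linear":[-0.0094,0.0065,0],"gripper":0.06},{"dr":[0,0,-8.15],"linear":[-0.0094,0.0065,0],"gripper":0.06},{"dr":[0,0,-8.15],"linear":[-0.0094,0.0065,0],"gripper":0.06},{"dr":[0,0,-8.15],"linear":[-0.0094,0.0065,0],"gripper":0.06},{"dr":[0,0,-8.15],"linear":[-0.0094,0.0065,0],"gripper":0.06},{"dr":[0,0,-8.15],"linear":[-0.0094,0.0065,0],"gripper":0.06},{"dr":[0,0,-8.15],"linear":[-0.0094,0.0065,0],"gripper":0.06},{"dr":[0,0,-8.15],"linear":[-0.0094,0.0065,0],"gripper":0.06},{"dr":[0,0,-8.15],"linear":[-0.0094,0.0065,0],"gripper":0.06},{"dr":[0,0,-8.15],"linear":[-0.0094,0.0065,0],"gripper":0.06},{"dr":[0,0,0],"linear":[0,0,0],"gripper":0.06}]'
python3 - <<'E'
from station import *
import cv2
w,_=capture('wrist');s,_=capture('top')
import numpy as np
s=cv2.resize(s[110:250,235:400],None,fx=3,fy=3,interpolation=cv2.INTER_CUBIC)
im=np.zeros((420,790,3),np.uint8);im[:,:495]=s;im[:200,495:]=cv2.resize(w,(320,200))[:,:295]
cv2.imwrite('pics/e.png',im[...,::-1])
E
```

```text
eef_pos: [0.5514, -0.043, 0.1415]
force: [-0.3, 0.2, 0.2]
time: 13.3
eef_pos: [0.4475, 0.0293, 0.1406]
tool_rot: [-3.141, 0.001, 0.286]
force: [0.0, 0.5, 0.2]
opening: 0.0602
grip_force: 0.0
```

View pics/e.png

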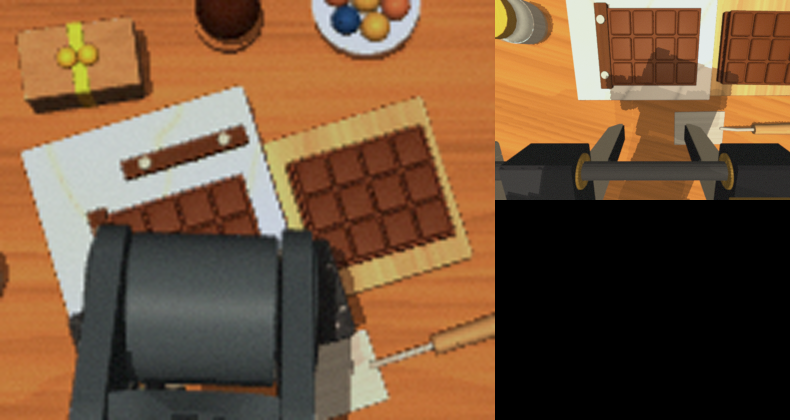

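The slab lies flush on the end stop, the lower slabs look undisturbed, and the fingers are centred on the near edge. Now I descend and push along the jig's x.

```bash
python3 -m handwheel '[{"dr":[0,0,0],"linear":[0,0,-0.03],"gripper":0.06},{"dr":[0,0,0],"linear":[0,0,-0.03],"gripper":0.06},{"dr":[0,0,0],"linear":[0,0,-0.02],"gripper":0.06},{"dr":[0,0,0],"linear":[0,0,-0.01],"gripper":0.06},{"dr":[0,0,0],"linear":[0,0,0],"gripper":0.06},{"dr":[0,0,0],"linear":[0.0038,0.0011,0],"gripper":0.06},{"dr":[0,0,0],"linear":[0.0038,0.0011,0],"gripper":0.06},{"dr":[0,0,0],"linear":[0.0038,0.0011,0],"gripper":0.06}]'|grep -E "eef|^force"
python3 -m handwheel '[{"dr":[0,0,0],"linear":[0.0014,0.0004,0],"gripper":0.06},{"dr":[0,0,0],"linear":[0.0014,0.0004,0],"gripper":0.06},{"dr":[0,0,0],"linear":[0.0014,0.0004,0],"gripper":0.06},{"dr":[0,0,0],"linear":[0.0014,0.0004,0],"gripper":0.06},{"dr":[0,0,0],"linear":[0.0014,0.0004,0],"gripper":0.06},{"dr":[0,0,0],"linear":[0.0014,0.0004,0],"gripper":0.06},{"dr":[0,0,0],"linear":[0.0014,0.0004,0],"gripper":0.06},{"dr":[0,0,0],"linear":[0.0014,0.0004,0],"gripper":0.06}]'|grep -E "eef|^force"
```

```text
eef_pos: [0.4605, 0.0328, 0.0515]
force: [0.9, 0.2, 0.1]
eef_pos: [0.4703, 0.0359, 0.0506]
force: [-4.4, -1.9, 3.3]
```

```bash
python3 -m handwheel '[{"dr":[0,0,0],"linear":[0.0014,0.0004,0],"gripper":0.06},{"dr":[0,0,0],"linear":[0.0014,0.0004,0],"gripper":0.06},{"dr":[0,0,0],"linear":[0.0014,0.0004,0],"gripper":0.06},{"dr":[0,0,0],"linear":[0.0014,0.0004,0],"gripper":0.06}]'|grep -E "eef|^force"
```

```text
eef_pos: [0.4765, 0.0376, 0.0506]
force: [-0.9, -0.8, -1.0]
```

```bash
python3 -m handwheel '[{"dr":[0,0,0],"linear":[0.0014,0.0004,0],"gripper":0.06},{"dr":[0,0,0],"linear":[0.0014,0.0004,0],"gripper":0.06},{"dr":[0,0,0],"linear":[0.0014,0.0004,0],"gripper":0.06},{"dr":[0,0,0],"linear":[0.0014,0.0004,0],"gripper":0.06},{"dr":[0,0,0],"linear":[0.0014,0.0004,0],"gripper":0.06},{"dr":[0,0,0],"linear":[0.0014,0.0004,0],"gripper":0.06}]'|grep -E "eef|rot|^force"
```

```text
eef_pos: [0.4848, 0.04, 0.0506]
tool_rot: [3.142, 0.0, 0.288]
force: [-1.2, 0.2, -0.7]
```

```bash
python3 -m handwheel '[{"dr":[0,0,0],"linear":[0.001,0.0003,0],"gripper":0.06},{"dr":[0,0,0],"linear":[0.001,0.0003,0],"gripper":0.06},{"dr":[0,0,0],"linear":[0.001,0.0003,0],"gripper":0.06},{"dr":[0,0,0],"linear":[0.001,0.0003,0],"gripper":0.06}]'|grep -E "eef|^force"
```

```text
eef_pos: [0.4888, 0.0412, 0.0506]
force: [0.1, -1.1, -0.4]
```

```bash
python3 -m handwheel '[{"dr":[0,0,0],"linear":[0.0007,0.0002,0],"gripper":0.06},{"dr":[0,0,0],"linear":[0.0007,0.0002,0],"gripper":0.06}]'|grep -E "eef|^force"
```

```text
eef_pos: [0.4901, 0.0416, 0.0506]
force: [-1.9, -0.9, 0.2]
```

```bash
python3 -m handwheel '[{"dr":[0,0,0],"linear":[0.0007,0.0002,0],"gripper":0.06},{"dr":[0,0,0],"linear":[0.0007,0.0002,0],"gripper":0.06}]'|grep -E "eef|^force"
```

```text
eef_pos: [0.4915, 0.0419, 0.0506]
force: [-1.2, -0.1, -0.1]
```

```bash
python3 -m handwheel '[{"dr":[0,0,0],"linear":[0.0005,0.0001,0],"gripper":0.06},{"dr":[0,0,0],"linear":[0.0005,0.0002,0],"gripper":0.06}]'|grep -E "eef|^force"
```

```text
eef_pos: [0.4921, 0.0421, 0.0506]
force: [-5.2, -2.7, 4.0]
```

```bash
python3 -m handwheel '[{"dr":[0,0,0],"linear":[0.0005,0.0001,0],"gripper":0.06},{"dr":[0,0,0],"linear":[0.0005,0.0002,0],"gripper":0.06}]'|grep -E "eef|^force"
```

```text
eef_pos: [0.4922, 0.0421, 0.0506]
force: [-10.1, -6.8, 9.8]
```

```bash
python3 -m handwheel '[{"dr":[0,0,0],"linear":[0.0005,0.0001,0],"gripper":0.06},{"dr":[0,0,0],"linear":[0,0,0],"gripper":0.06}]'|grep -E "eef|^force"
```

```text
eef_pos: [0.4922, 0.0422, 0.0505]
force: [-10.7, -5.7, 9.1]
```

```bash
python3 -m handwheel '[{"dr":[0,0,0],"linear":[-0.0003,0,0.0003],"gripper":0.06},{"dr":[0,0,0],"linear":[0,0,0],"gripper":0.06}]'|grep -E "eef|^force"
```

```text
eef_pos: [0.4921, 0.0422, 0.0506]
force: [-7.4, -4.5, 3.8]
```

```bash
python3 -m handwheel '[{"dr":[0,0,0],"linear":[0.0001,0,0],"gripper":0.06},{"dr":[0,0,0],"linear":[0,0,0],"gripper":0.06},{"dr":[0,0,0],"linear":[0,0,0],"gripper":0.06},{"dr":[0,0,0],"linear":[0,0,0],"gripper":0.06},{"dr":[0,0,0],"linear":[0,0,0],"gripper":0.06},{"dr":[0,0,0],"linear":[0,0,0],"gripper":0.06},{"dr":[0,0,0],"linear":[0,0,0],"gripper":0.06}]'|grep -E "eef|^force"
python3 -m handwheel '[{"dr":[0,0,0],"linear":[-0.001,-0.0003,0],"gripper":0.06},{"dr":[0,0,0],"linear":[-0.002,-0.0006,0],"gripper":0.06},{"dr":[0,0,0],"linear":[-0.01,-0.003,0],"gripper":0.06},{"dr":[0,0,0],"linear":[-0.02,-0.006,0],"gripper":0.06},{"dr":[0,0,0],"linear":[-0.02,-0.006,0.02],"gripper":0.06},{"dr":[0,0,0],"linear":[-0.02,0,0.03],"gripper":0.06},{"dr":[0,0,0],"linear":[-0.03,0.01,0.04],"gripper":0.06},{"dr":[0,0,0],"linear":[0,0.045,0.02],"gripper":0.06},{"dr":[0,0,0],"linear":[0,0.045,0],"gripper":0.06},{"dr":[0,0,0],"linear":[0,0.045,0],"gripper":0.06},{"dr":[0,0,0],"linear":[0,0.045,0],"gripper":0.06},{"dr":[0,0,0],"linear":[0,0.045,0],"gripper":0.06}]'
python3 -m handwheel '[{"dr":[0,0,0],"linear":[0,0.045,0],"gripper":0.06},{"dr":[0,0,0],"linear":[0,0.045,0],"gripper":0.06},{"dr":[0,0,0],"linear":[0,0,0],"gripper":0.06}]'|grep -E "eef|^force"
python3 - <<'E'
from station import *
import cv2
s,_=capture('top')
s=cv2.resize(s[110:250,235:400],None,fx=4,fy=4,interpolation=cv2.INTER_CUBIC)
cv2.imwrite('pics/f.png',s[...,::-1])
E
```

```text
eef_pos: [0.4921, 0.0422, 0.0506]
force: [-8.7, -4.9, 4.0]
time: 19.5
eef_pos: [0.3908, 0.2633, 0.1604]
tool_rot: [-3.141, -0.001, 0.288]
force: [1.9, -1.4, -0.4]
opening: 0.0598
grip_force: 0.0
eef_pos: [0.3908, 0.3553, 0.1601]
force: [0.1, -1.6, -1.2]
```

View pics/f.png

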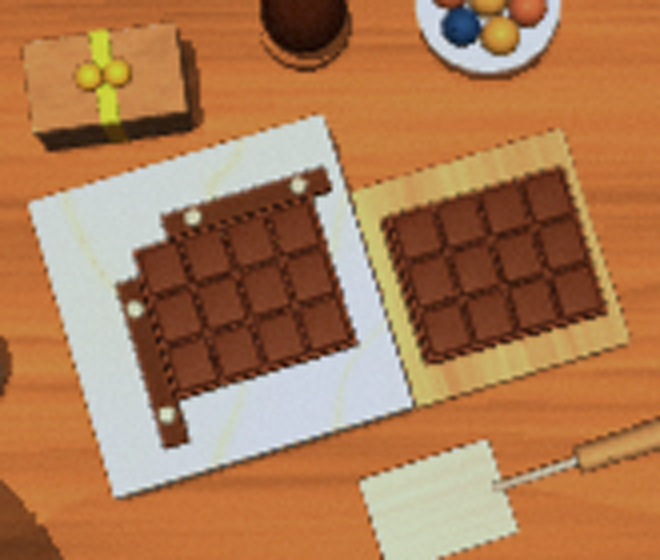

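The slab appears seated in the corner, left edge (136,250)-(175,396) against the stop and top edge against the rail, with the mid slab unmoved. I'll check the seams closely with the wrist camera above the stop's face.

```bash
python3 -m handwheel '[{"dr":[0,0,0],"linear":[0.006,-0.0385,0.002],"gripper":0.06},{"dr":[0,0,0],"linear":[0.006,-0.0385,0.002],"gripper":0.06},{"dr":[0,0,0],"linear":[0.006,-0.0385,0.002],"gripper":0.06},{"dr":[0,0,0],"linear":[0.006,-0.0385,0.002],"gripper":0.06},{"dr":[0,0,0],"linear":[0.006,-0.0385,0.002],"gripper":0.06},{"dr":[0,0,0],"linear":[0.006,-0.0385,0],"gripper":0.06},{"dr":[0,0,0],"linear":[0.006,-0.0385,0],"gripper":0.06},{"dr":[0,0,0],"linear":[0,0,0],"gripper":0.06},{"dr":[0,0,0],"linear":[0,0,0],"gripper":0.06}]'|grep eef
python3 - <<'E'
from station import *
import cv2
print(camera_info('wrist'))
s,_=capture('wrist')
cv2.imwrite('pics/g.png',cv2.convertScaleAbs(s[:300,120:][...,::-1],alpha=1.5))
E
```

```text
eef_pos: [0.4329, 0.0809, 0.1702]
{'fx': 358.89862773336097, 'fy': 358.89862773336097, 'cx': 318.6385520864196, 'cy': 208.61703832794782, 'position': array([0.50624969, 0.10370801, 0.33486381]), 'rotation': array([ 2.86182316e+00, -1.39490276e-04, -1.28592881e+00])}
```

View pics/g.png

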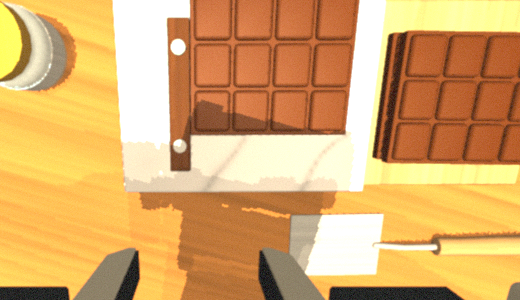

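The slab lies parallel to and flush with the stop (seam at x≈190, no marble showing), and the rail was felt under pressure. The robot touches nothing, so I hand in.

```bash
python3 -c "
from station import workorder
print(workorder.close_job())"
```

```text
the job is handed in; nothing more can be done
None
```

The top slab is off the stack and snug in the corner: pressed home on the end stop at about 10 N (briefly 14 N at first contact), then on the side rail at about 9 N after a brief 12 N (15 N with the downward part). The lower slabs look unmoved, and the job is handed in at about 21 s.

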